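# Complete the coupon set from the scratch tester

## Robot

A 7-joint arm with a two-finger parallel gripper is mounted at the origin on the work surface. World frame = base frame: x ahead of the robot, y to its left, z up, the work surface at z = 0. Lengths are in m, angles in rad, forces in N, time in s.
With the tool pointing down it reaches from about 0.4 to 0.85 m from the base axis. Payload 10.4 kg.
Tool frame: the origin (TCP) lies where the fingers leave the gripper's body, on its centre line; the fingertips stand 73 mm ahead of it and the grasp point (between the pads) lies 54 mm ahead of it; z points along the fingers, y is the line along which they close (so a half turn about z gives the same grasp; the last joint's range is limited). The gripper opens to 85 mm and grips with 20 to 120 N. Pads are 22 mm wide; open, the fingers measure 114 mm over their backs; the gripper's body (76 mm by 85 mm) begins 54 mm behind the grasp point. The pads swing forward as they close: fully open they stand 13 mm farther back than shut.
Start: joints at [-1.165, 0.332, -0.065, 1.46, 0.022, 1.35, -0.088], TCP at [0.26, 0.568, 0.304] pointing down, gripper open.
Joint ranges: [-2.6, 2.6], [-0.5, 2.12], [-1.47, 1.34], [0.16, 2.42], [-1.27, 4.41], [0.06, 2.06], [-2.6, 2.6]. Speed limits (rad/s): [2.22, 2.22, 2.79, 2.79, 3.14, 3.14, 3.14].

## Interface

Orientations are given as a unit quaternion [x, y, z, w].
In Python, from workcell import manip, camera gives the robot as it stands. The module is installed in compiled form; this text tells all that it offers.
- The arm moves only by the shell command python3 -m creep 'ROWS' [OPENING] [FORCE]. ROWS is JSON, a list of rows, each a list of 2 entries, a list of its own where there are three numbers: the shift along the tool's x, y, z in mm, then the turn about the tool's z in rad. In form: [[[tx, ty, tz], twist], ...]. A call has 1 to 5 rows; each row is the pose to reach, as a shift and turn from the pose commanded when the call began, along the tool's axes at that moment; what a row does not reach only later rows make up. A row lasts 1/12 s, in which the tool goes at most 41.7 mm and 7.16 degrees, less where a joint would pass 70% of its speed; a pose out of reach is approached as far as the arm can. A call with a gripper value outside its range is refused whole. OPENING is the opening, from 0 (shut) to 1 (fully open), set as the call begins (- or left out, the last holds). The fingers move at their own pace and stop on an object; FORCE is the grip in N (left out, the last holds). Time passes only in rows, so rows that repeat a pose let the fingers close. It gives the time, the measured TCP pose, the force, the opening and the grip force at its end, in the units of the state.
- manip.get_obs(): the state, without advancing time (a new reading comes with each control period).
- camera(name): name is "scene" or "top" or "wrist"; returns a dict with "pixels" (420x560x3 uint8, red, green, blue), "z_map" (420x560 float32, m along the optical axis (not along the pixel's ray), 0 where there is no reading), "fx", "fy", "cx", "cy" (pixels), "distortion" ([k1, k2, p1, p2, k3] as OpenCV has them; the pictures are not rectified), "extrinsics" (4x4, takes a point from world to camera coordinates). Camera axes: x right, y down, z forward; pixel columns grow to the right and rows downward; lengths in m; the calibration is good to about 2 mm. A picture is of the moment at which its call begins.
- manip.hand_in(): hands the job in; it is judged then, once.
The state is a dict: "clock": time; "joint_pos": joint angles; "joint_velocities": joint speeds; "tau": joint torques, N m; "position": TCP position; "ee_rot": TCP orientation; "ft_force": force on the tool from outside, world axes, zero at the start; "torque": the same for the moment, N m; "grip_width": opening from 0.0 (shut) to 1.0 (fully open); "grasp_force": force on a finger pad.
Only numpy, scipy, OpenCV 4.12 (cv2) and the standard library are available. Lean on these libraries where they do the work, as an engineer would, in place of code of your own. Each camera call takes 0.05 s, during which the arm holds its last target. There are 200 camera calls.

## Task

The sample rack must hold one coupon of each shape, plain and necked, and one lane is still empty. Swing the scratch tester's hinged clamp bar all the way up, then slide the coupon of the missing shape flat along the bed out to the front until it is clear of the bar, and lay it (do not drop it) level in the empty lane, between the dividers and central along its length. Leave the bar up and the other coupon on the bed, do not bump the tester's loading arm, and leave the coupon in the rack, the one being weighed on the balance and everything else where they are.

Things in the scene. Friction and masses are not known exactly. Their poses are not given: they have to be found in the camera images.
- tester: Blue-grey scratch tester, fixed. Origin on the table under its bed; x points away from its front, y to the left as seen from the front, z up; offsets in mm in this frame. Base x -85 to 135, y -160 to 210, top z 58. Column at its left: x -75 to -5, y 130 to 206, up to z 320.
- bed_front (a point): Middle of the front upper edge of the tester's flat aluminium bed, at tester x -70, y 0, z 90. Bed: x -70 to 90, y -100 to 100. Two coupons lie on it along x, centres near x -55, y +45 and -45; their front ends stick out about 60 over open air, to be gripped there across the width. Behind their rear ends a stop 10 high at x 25 to 31.
- loading_arm: Tester's loading arm, fixed; origin and axes are the tester's. A bar x -105 to -61, y -65 to 205, z 273 to 323 above the front ends of both coupons: reach under it from the front, the tool leaning back 20 to 40 degrees. Stylus spindle, 18 in diameter, hangs at x -83, y 0 down to z 212; weights on top to z 378.
- clamp_bar (a joint): Angle of the hinged clamp bar: 0 = down on the coupons, grows as it is swung up and back about the hinge; stop at 1.05 rad. Friction hinge: stays where it is left, 3 to 4 N at the knob moves it.
- bar_knob (a point): Centre of the black barrel knob, a cylinder 30 in diameter and 40 long along the hinge's direction (y), on the clamp bar's lever (12 thick); moves with the bar. Bar down: at tester x -80, y -142, z 144. The lever runs from it rearward and down to the steel bar, which lies across both coupons at x -16 to 10. Opening, the knob goes up and rearward on an arc of radius 123 about the hinge axis.
- bar_hinge (a point): Point on the clamp bar's hinge axis (level, along the tester's y), at tester x 38, y 0, z 111; axes as the tester's.
- plain_a_c (a point): Plain coupon: straight rectangular strip, 40 wide over its whole length, aluminium, 150 long (its x axis), 40 wide (y) and 8 thick, with a thin black film in the middle of its upper face; lies on the tester's bed in one of the two stations. Point: its centre, half-way up. About 0.12 kg.
- necked_a_c (a point): Necked (dog-bone) coupon: 40 wide over 45 mm at each end, waisted to 18 wide in between, aluminium, 150 long (its x axis), 40 wide (y) and 8 thick, with a thin black film in the middle of its upper face; lies on the tester's bed in the other station. Point: its centre, half-way up. About 0.10 kg.
- plain_b_c (a point): Plain coupon: straight rectangular strip, 40 wide over its whole length, aluminium, 150 long (its x axis), 40 wide (y) and 8 thick, with a thin black film in the middle of its upper face; lies either in the filled lane of the rack or on the balance; not to be touched. Point: its centre, half-way up.
- necked_b_c (a point): Necked (dog-bone) coupon: 40 wide over 45 mm at each end, waisted to 18 wide in between, aluminium, 150 long (its x axis), 40 wide (y) and 8 thick, with a thin black film in the middle of its upper face; lies on the other of these two places (rack lane or balance); not to be touched. Point: its centre, half-way up.
- rack: Sample rack, fixed: steel base plate 150 x 200 x 6 and two white cross rails 12 wide at x -12 and 50, tops at z 48, on which coupons lie along x. Divider pins 8 thick on the rails at y -78, -12, 12, 78 rise to z 68: lanes 58 wide. Origin on the table, x along the lanes away from the robot, z up. A coupon's near end overhangs the front rail by about 57, free for fingers.
- lane_filled (a point): Where the centre of the coupon already in the rack lies (rack y +45, z 52), axes as the rack's.
- lane_empty (a point): Where the centre of a coupon lying properly in the empty lane is (rack y -45, z 52), axes as the rack's.
- balance: Compact white balance, fixed, 210 x 170, 48 high with a black pan 140 x 140, beside the rack on its left (tester) side, with a coupon on it. Origin under its centre.
- tin: Closed steel can, 80 in diameter, 100 high, origin under its centre.
- dish: White shallow dish, 92 in diameter, 22 high, origin under its centre.
- spatula: Spatula lying on the table, 200 long along its x axis.
- tile_1: Cream tile 80 x 80 x 9 with a black sample disc 48 in diameter on it, 17 high in all, origin under its centre.

How it is judged:
By the outcome, as a careful person would: the job done as asked, in the order asked, and still so for the second after the job is handed in, with the robot touching nothing.
It also fails if it takes over 56 s, if anything falls off the work surface, if the arm or the gripper's body presses on something with over 40 N, if the wrist force passes 120 N, or if a joint passes its speed limit or range.

## Working session

There is one attempt and no reset: what is moved stays moved. The work goes in short steps, Python scripts to look and compute and a shell command to move; the robot and the scene stay as the last step left them, time stands still between calls to the robot, and variables do not carry over. Pictures are saved under pics/ and viewed, at most 10 in all, crops included, and the job is handed in when it is done.

```bash
mkdir -p pics; python3 - <<'E'
from workcell import manip, camera
import cv2,pickle,numpy as np
o=manip.get_obs(); print(o)
d={}
for n in("scene","top"):
    c=camera(n); d[n]=c; cv2.imwrite(f"pics/{n}0.png",c["pixels"][:,:,::-1])
    E=np.array(c["extrinsics"]); print(n,c["fx"],c["cx"],c["cy"],c["distortion"],(-E[:3,:3].T@E[:3,3]).round(3),E[:3,:3].round(2).tolist())
pickle.dump(d,open("c0.pkl","wb"))
E
```

```text
{'clock': 0.0, 'joint_pos': array([-1.16460903,  0.33285614, -0.06468853,  1.46095509,  0.0216108 ,
        1.34989857, -0.08851247]), 'joint_velocities': array([ 0.00074542,  0.00156503,  0.0007294 , -0.00214448, -0.0003854 ,
        0.00219051, -0.00092693]), 'tau': array([ 6.59323123e-04, -6.25442576e+01,  4.97101061e-02, -3.91612995e+01,
        1.63618522e-02,  9.98524687e-03,  1.15078123e-05]), 'position': array([0.25974912, 0.56816227, 0.30311908]), 'ee_rot': array([ 2.12754779e-01,  9.77105367e-01, -7.01912764e-04, -1.11280838e-04]), 'ft_force': array([ 0.65933302,  0.60563844, -0.04159557]), 'torque': array([-0.04286676, -0.03718604, -0.0312881 ]), 'grasp_force': 0.0, 'grip_width': 0.9980374104058324}
scene 470.25457302664734 278.4512267897791 209.73143956044865 [-0.14754224  0.          0.          0.          0.        ] [1.379 0.055 0.704] [[-0.15, 0.99, 0.0], [0.56, 0.08, -0.82], [-0.81, -0.12, -0.57]]
top 393.5853747216873 279.5455674429163 214.72828346206612 [0.03218125 0.         0.         0.         0.        ] [ 0.42  -0.076  1.061] [[-0.01, -1.0, -0.01], [-0.99, 0.01, -0.14], [0.14, 0.01, -0.99]]
```

View pics/scene0.png

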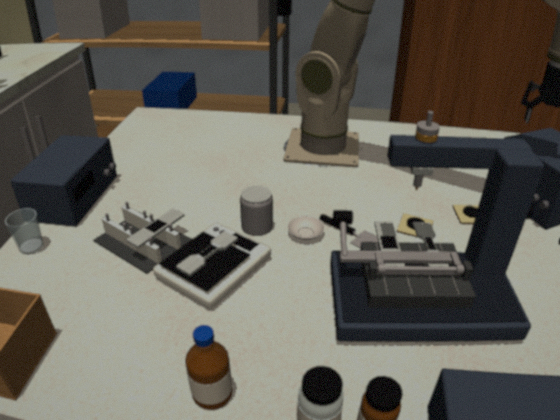

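View pics/top0.png

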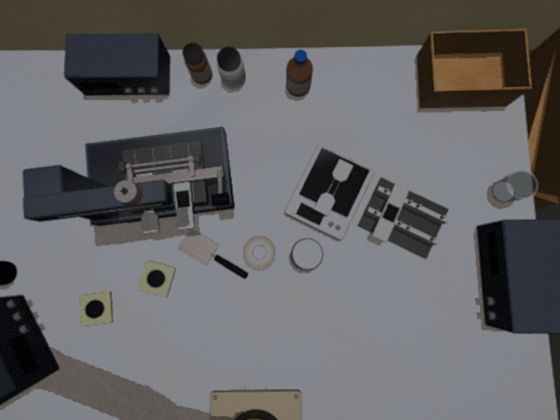

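Scene: necked coupon on the balance (~215,250), a coupon in the rack's lane (~155,230), and the tester at right (~425,270). Top: rack (~403,217), balance (~330,192), tester (~160,178) with knob (~221,200). I'll take enlarged crops to tell the coupons apart.

```bash
python3 - <<'E'
import cv2,pickle,numpy as np
d=pickle.load(open("c0.pkl","rb"))
def cr(n,x,y,w,h): 
    p=d[n]["pixels"][y:y+h,x:x+w,::-1]; p=cv2.resize(p,(400,300),interpolation=cv2.INTER_CUBIC)
    return np.clip(255*(p/255.)**.6,0,255).astype(np.uint8)
a=np.vstack([np.hstack([cr("top",80,120,160,120),cr("top",340,160,120,90)]),np.hstack([cr("scene",320,180,160,120),cr("scene",90,180,120,90)])])
cv2.imwrite("pics/crop1.png",a)
E
```

```text
(no output)
```

View pics/crop1.png

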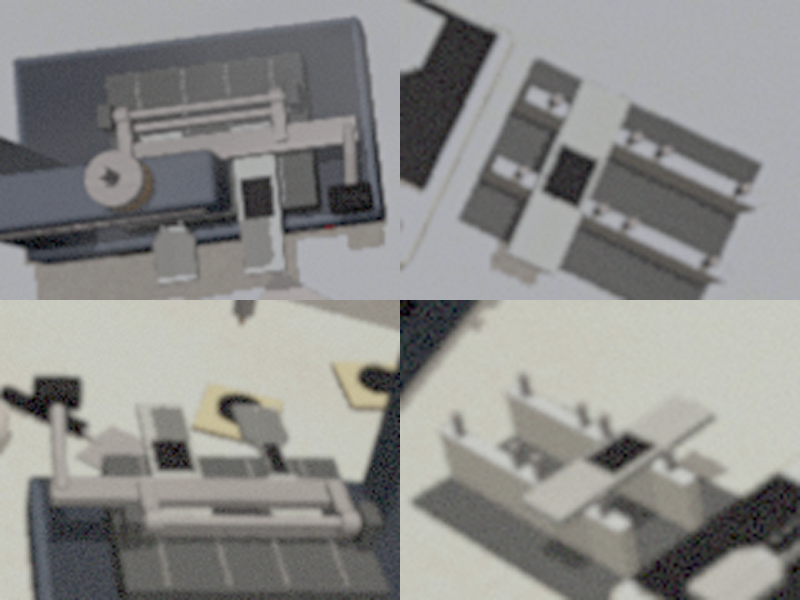

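```bash
cat > h.py <<'E'
import numpy as np,cv2,pickle
from scipy.spatial.transform import Rotation as R
def ray(c,uv,z):
    K=np.array([[c["fx"],0,c["cx"]],[0,c["fy"],c["cy"]],[0,0,1]])
    n=cv2.undistortPoints(np.array(uv,float).reshape(-1,1,2),K,np.array(c["distortion"]))[:,0]
    E=np.array(c["extrinsics"]); o=-E[:3,:3].T@E[:3,3]
    v=np.c_[n,np.ones(len(n))]@E[:3,:3]
    return o+v*((np.asarray(z)-o[2])/v[:,2])[:,None]
def proj(c,P):
    K=np.array([[c["fx"],0,c["cx"]],[0,c["fy"],c["cy"]],[0,0,1]]); E=np.array(c["extrinsics"])
    return cv2.projectPoints(np.array(P,float).reshape(-1,1,3),cv2.Rodrigues(E[:3,:3])[0],E[:3,3],K,np.array(c["distortion"]))[0][:,0]
def fit(L,W): # 2D rigid
    L=np.array(L)[:,:2];W=np.array(W)[:,:2];l=L.mean(0);w=W.mean(0)
    H=(L-l).T@(W-w);a=np.arctan2(H[0,1]-H[1,0],H[0,0]+H[1,1]);Rm=np.array([[np.cos(a),-np.sin(a)],[np.sin(a),np.cos(a)]])
    t=w-Rm@l;return a,t,(W-(L@Rm.T+t))
E
python3 - <<'E'
from h import *
d=pickle.load(open("c0.pkl","rb"));c=d["top"]
np.set_printoptions(suppress=True,precision=4)
T=[((222.8,127.2),(135,-160,58)),((86,144),(135,210,58)),((232.8,206),(-85,-160,58)),((92,223),(-85,210,58)),((122,148),(90,100,90)),((200,140.8),(90,-100,90))]
Rk=[((382,178),(75,100,6)),((448.6,208.9),(75,-100,6)),((358,225.4),(-75,100,6))]+[(p,(x,y,66)) for p,x,y in[((386.5,190.9),50,78),((410.5,201.4),50,12),((418.6,205.6),50,-12),((442,217),50,-78),((376,212.5),-12,78),((399.4,223),-12,12),((407.8,226),-12,-12),((432.4,238.6),-12,-78)]]
for q in(T,Rk):
    L=np.array([k[1] for k in q])/1e3
    a,t,r=fit(L,ray(c,[k[0] for k in q],L[:,2])); print(a,t,(r*1e3).round(1).tolist())
# rack coupon corners
print(ray(c,[(340+x*.3,160+y*.3) for x,y in((580,80),(632,100),(510,245),(553,268))],.056))
E
```

```text
0.11419894783198185 [0.6471 0.2188] [[-5.3, 4.1], [-4.8, -5.0], [1.4, 2.2], [4.5, -5.9], [5.2, 1.8], [-1.0, 2.8]]
-0.4960099357757392 [ 0.5408 -0.3909] [[7.9, -9.7], [15.3, -7.1], [10.7, -10.9], [-7.4, 3.4], [-4.1, 2.1], [-3.8, 3.5], [-2.4, 4.9], [-8.3, 3.1], [-4.6, 3.6], [-1.0, 4.1], [-2.2, 2.9]]
[[ 0.6292 -0.6695  0.056 ]
 [ 0.6129 -0.7068  0.056 ]
 [ 0.5028 -0.6061  0.056 ]
 [ 0.485  -0.6363  0.056 ]]
```

Rack holds a plain coupon, the balance a necked one, so the missing shape is **necked**; it lies in the tester's left (+y) station (front end top-view ~(150,222)). Moves only turn about tool z, so I'll first go high in front of the tester and see whether the reach limit leans the tool.

```bash
python3 -m creep '[[[-130,-130,-100],-0.54],[[-130,-130,-100],-0.54],[[-130,-130,-100],-0.54],[[-130,-130,-100],-0.54],[[-130,-130,-100],-0.54]]' 1 30
python3 -m creep '[[[-43,-178,-100],0],[[-43,-178,-100],0],[[-43,-178,-100],0],[[-43,-178,-100],0],[[-43,-178,-100],0]]'
python3 -m creep '[[[-43,-178,-100],0],[[-43,-178,-100],0],[[-43,-178,-100],0],[[-43,-178,-100],0],[[-43,-178,-100],0]]'
python3 -c "
from workcell import manip;o=manip.get_obs();print(o['joint_pos'].round(3))"
```

```text
clock: 0.52
position: [0.324, 0.395, 0.404]
ee_rot: [-0.059, 0.998, -0.0, -0.0]
ft_force: [0.8, 1.0, 0.0]
grip_width: 0.999
grasp_force: 0.0
clock: 0.93
position: [0.3862, 0.223, 0.5042]
ee_rot: [-0.056, 0.998, 0.0, -0.0]
ft_force: [0.9, 1.3, 1.0]
grip_width: 1.004
grasp_force: 0.0
clock: 1.35
position: [0.4484, 0.0512, 0.6041]
ee_rot: [-0.056, 0.998, 0.0, 0.0]
ft_force: [1.8, 0.2, 0.2]
grip_width: 0.998
grasp_force: 0.0
[-0.618 -0.049  0.382  1.264  0.019  1.922  1.452]
```

```bash
for i in 1; do python3 -m creep '[[[0,0,-200],0],[[0,0,-200],0],[[0,0,-200],0],[[0,0,-200],0],[[0,0,-200],0]]' | head -3
python3 -c "
from workcell import manip;o=manip.get_obs();print(o['joint_pos'].round(3))"; done
python3 -m creep '[[[0,0,-20],0],[[0,0,-20],0]]'|head -3
python3 -c "
from workcell import manip;o=manip.get_obs();print(o['joint_pos'].round(3))"
```

```text
clock: 1.77
position: [0.4441, 0.0524, 0.6876]
ee_rot: [-0.056, 0.998, 0.004, 0.025]
[-0.564  0.007  0.352  1.026 -0.003  2.058  1.468]
clock: 1.93
position: [0.4421, 0.0517, 0.6945]
ee_rot: [-0.056, 0.998, 0.005, 0.033]
[-5.130e-01  4.000e-03  2.990e-01  1.013e+00 -2.000e-03  2.058e+00
  1.467e+00]
```

The tool does lean at the limit. Pushing on further up and out.

```bash
for i in 1 2; do python3 -m creep '[[[-60,0,-200],0],[[-60,0,-200],0],[[-60,0,-200],0],[[-60,0,-200],0],[[-60,0,-200],0]]' | head -3; done
python3 -c "
from workcell import manip;o=manip.get_obs();print(o['joint_pos'].round(3))"
python3 -m creep '[[[0,0,120],0],[[0,0,120],0],[[0,0,120],0],[[0,0,120],0]]'|head -3
python3 -c "
from workcell import manip;o=manip.get_obs();print(o['joint_pos'].round(3))"
```

```text
clock: 2.35
position: [0.4629, 0.0521, 0.7142]
ee_rot: [-0.055, 0.997, 0.007, 0.055]
clock: 2.77
position: [0.4725, 0.0528, 0.7354]
ee_rot: [-0.055, 0.995, 0.009, 0.08]
[-0.942  0.087  0.864  0.865 -0.09   2.058  1.548]
clock: 3.1
position: [0.4903, 0.0561, 0.6087]
ee_rot: [-0.056, 0.996, 0.008, 0.074]
[-1.056 -0.083  0.78   1.27   0.077  1.783  1.431]
```

```bash
for i in 1 2 3 4 5; do python3 -m creep '[[[-80,0,-190],0],[[-80,0,-190],0],[[-80,0,-190],0],[[-80,0,-190],0],[[-80,0,-190],0]]' | head -3; 
python3 -c "
from workcell import manip;o=manip.get_obs();print(o['joint_pos'].round(3))";done
```

```text
clock: 3.52
position: [0.5203, 0.0611, 0.7404]
ee_rot: [-0.056, 0.994, 0.009, 0.094]
[-0.556  0.207  0.524  0.711 -0.138  2.058  1.556]
clock: 3.93
position: [0.5177, 0.0598, 0.761]
ee_rot: [-0.055, 0.992, 0.011, 0.117]
[-0.544  0.206  0.52   0.663 -0.143  2.059  1.555]
clock: 4.35
position: [0.51, 0.0579, 0.7822]
ee_rot: [-0.055, 0.988, 0.013, 0.14]
[-0.558  0.196  0.542  0.626 -0.148  2.059  1.555]
clock: 4.77
position: [0.4978, 0.0554, 0.804]
ee_rot: [-0.055, 0.985, 0.014, 0.164]
[-0.593  0.177  0.583  0.599 -0.151  2.058  1.555]
clock: 5.18
position: [0.4817, 0.0526, 0.8256]
ee_rot: [-0.054, 0.981, 0.016, 0.188]
[-0.654  0.152  0.647  0.579 -0.149  2.058  1.555]
```

```bash
for i in 1 2; do python3 -m creep '[[[-80,0,-190],0],[[-80,0,-190],0],[[-80,0,-190],0],[[-80,0,-190],0],[[-80,0,-190],0]]' | head -3; done
cat >> h.py <<'E'
def tf(Tt=(.6471,.2188),a=.1142): # tester->world
    M=np.eye(4);M[:3,:3]=R.from_euler('z',a).as_matrix();M[:2,3]=Tt;return M
def tool(o):
    M=np.eye(4);M[:3,:3]=R.from_quat(o['ee_rot']).as_matrix();M[:3,3]=o['position'];return M
E
python3 - <<'E'
from h import *
from workcell import manip,camera
np.set_printoptions(suppress=True,precision=4)
o=manip.get_obs();print(o['joint_pos'],o['ee_rot']);M=tool(o);print(M)
T=tf()
knob=T@[-.08,-.142,.144,1]; 
g=M.copy();g=np.linalg.inv(M)
print("knob in tool mm",(g@knob)[:3]*1e3)
c=camera("wrist");cv2.imwrite("pics/w1.png",c["pixels"][:,:,::-1]);pickle.dump(c,open("w1.pkl","wb"))
print((g@np.r_[-np.array(c["extrinsics"])[:3,:3].T@np.array(c["extrinsics"])[:3,3],1])[:3],proj(c,knob[:3]))
E
```

```text
clock: 5.6
position: [0.4628, 0.0495, 0.8468]
ee_rot: [-0.054, 0.976, 0.018, 0.211]
clock: 6.02
position: [0.4419, 0.0459, 0.8672]
ee_rot: [-0.054, 0.971, 0.019, 0.233]
[-0.9391  0.0856  0.914   0.5555 -0.1252  2.058   1.5523] [-0.0535  0.9707  0.0193  0.2333]
[[-0.8854 -0.1129  0.4509  0.4419]
 [-0.0949  0.9935  0.0624  0.0459]
 [-0.455   0.0124 -0.8904  0.8672]
 [ 0.      0.      0.      1.    ]]
knob in tool mm [201.2151  -2.4585 709.3574]
[ 0.0663 -0.0008 -0.0691] [[280.8078  75.3907]]
```

View pics/w1.png

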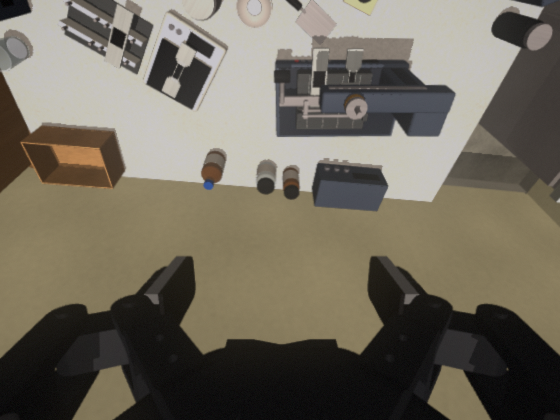

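Wrist view: knob at (283,76), matching the prediction (281,75); lean is 27°. Moving to a standoff.

```bash
for i in 1 2 3; do python3 -m creep '[[[67,0,178],0],[[67,0,178],0],[[67,0,178],0],[[67,0,178],0],[[67,0,178],0]]' | head -3; done
python3 -m creep '[[[0,0,0],0],[[0,0,0],0]]'|tail -4
python3 - <<'E'
from h import *
from workcell import manip,camera
np.set_printoptions(suppress=True,precision=4)
o=manip.get_obs();print(o['joint_pos'],o['ee_rot']);M=tool(o);g=np.linalg.inv(M)
T=tf();knob=T@[-.08,-.142,.144,1]; print("knob in tool mm",(g@knob)[:3]*1e3)
c=camera("wrist");pickle.dump(c,open("w2.pkl","wb"))
p=c["pixels"].copy();u=proj(c,knob[:3])[0];print(u,c["fx"]);cv2.circle(p,tuple(int(v) for v in u),3,(255,0,0),-1)
cv2.imwrite("pics/w2.png",p[:,:,::-1])
E
```

```text
clock: 6.48
position: [0.4585, 0.0504, 0.7066]
ee_rot: [-0.056, 0.97, 0.02, 0.234]
clock: 6.9
position: [0.4794, 0.0534, 0.5142]
ee_rot: [-0.054, 0.971, 0.018, 0.231]
clock: 7.32
position: [0.4996, 0.0577, 0.3254]
ee_rot: [-0.054, 0.971, 0.018, 0.231]
ee_rot: [-0.054, 0.971, 0.019, 0.233]
ft_force: [-0.2, -0.6, 1.3]
grip_width: 0.997
grasp_force: 0.0
[-1.1064 -0.3845  0.7121  2.0739  0.4465  0.9337  1.118 ] [-0.0538  0.9709  0.0185  0.2327]
knob in tool mm [ 10.0678  -1.0856 203.7998]
[281.0897 192.621 ] 291.828354187736
```

View pics/w2.png

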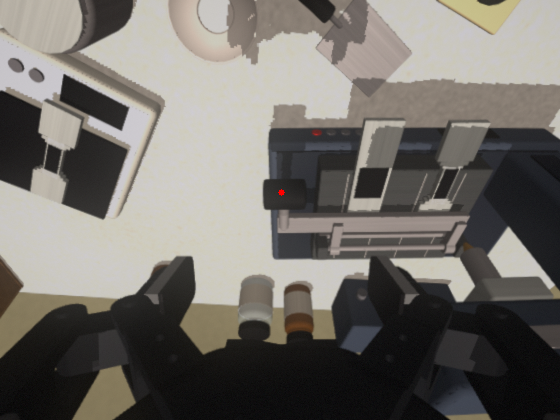

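Wrist view: knob centre at ~(285,193), 4 px right of prediction; necked coupon at (465,150) is confirmed in the +y station. Checking depth there.

```bash
python3 - <<'E'
from h import *
np.set_printoptions(suppress=True,precision=4)
c=pickle.load(open("w2.pkl","rb"));E=np.array(c["extrinsics"])
def pt(u,v,w=2):
    z=np.median(c["z_map"][v-w:v+w+1,u-w:u+w+1]);K=np.array([[c["fx"],0,c["cx"]],[0,c["fy"],c["cy"]],[0,0,1]])
    n=cv2.undistortPoints(np.array([[[u,v]]],float),K,np.array(c["distortion"]))[0,0]
    return E[:3,:3].T@(np.r_[n*z,z]-E[:3,3])
Ti=np.linalg.inv(tf())
for n,u,v in[("knobtop",285,193),("neck pad",462,145),("plain",380,145),("plain rear",370,195),("bed",333,195),("base",500,250)]:
    p=pt(u,v);print(n,p,(Ti@np.r_[p,1])[:3]*1e3)
for n,u,v in[("neck FL",490,121),("neck FR",448,123),("plain FL",404,119),("plain FR",364,121)]:
    p=ray(c,[(u,v)],[.098])[0];print(n,(Ti@np.r_[p,1])[:3]*1e3)
g=c["pixels"].astype(int)
print((g[193,250:320].sum(1)),g[165:225,285].sum(1))
E
```

```text
knobtop [0.5755 0.0711 0.1545] [ -87.9133 -138.5416  154.4908]
neck pad [0.538  0.2522 0.0976] [-104.5533   45.6094   97.5625]
plain [0.5482 0.1669 0.0973] [-104.183   -40.2571   97.2694]
plain rear [0.6123 0.1768 0.0987] [-39.3939 -37.7852  98.6608]
bed [0.624  0.1366 0.0895] [-32.2968 -79.0354  89.5378]
base [ 0.7969  0.5312 -0.0015] [184.4441 293.2959  -1.4703]
neck FL [-131.3732   62.6677   98.    ]
neck FR [-128.8745   21.249    98.    ]
plain FL [-132.7074  -23.5032   98.    ]
plain FR [-130.5616  -61.8574   98.    ]
[606 605 605 607 611 614 612 609 608 606 605 591 484 248 162 155 154 154
 158 154 150 148 149 146 139 147 143 139 142 133 136 134 132 132 128 133
 128 124 128 122 129 122 121 119 121 120 117 116 117 110 112 113 107 114
 105 101  99 117 117 113 116 115 114 117 105 102 103 110 145 197] [141 146 142 138 139 135 140 137 143 141 138 133 137 134 119 113 113 113
 118 113 122 115 123 122 130 129 124 131 133 129 137 134 139 142 139 143
 144 140 137 133 134 133 135 137 213 354 380 381 380 386 397 427 431 431
 433 430 427 424 428 428]
```

```bash
python3 -m creep '[[[10,3,152],0],[[10,3,152],0],[[10,3,152],0],[[10,3,152],0],[[10,3,152],0]]'|tail -4
python3 -m creep '[[[0,0,0],0],[[0,0,0],0],[[0,0,0],0],[[0,0,0],0],[[0,0,0],0]]' 0 30
python3 - <<'E'
from h import *
from workcell import manip
np.set_printoptions(suppress=True,precision=2)
o=manip.get_obs();M=tool(o);T=tf();print(o['joint_pos'],(np.linalg.inv(M)@T@[-.08,-.142,.144,1])*1e3)
# arc waypoints in tool axes
h=np.array([.038,-.142,.111]);v=np.array([-.118,0,.033])
for t in np.arange(0,1.2,.15):
    r=R.from_euler('y',t).apply(v)   # check: z must rise, x increase
    print(round(t,2),(M[:3,:3].T@(T[:3,:3]@(r-v)))*1e3,(h+r)*1e3)
E
```

```text
ee_rot: [-0.055, 0.97, 0.019, 0.234]
ft_force: [0.4, 1.7, 0.2]
grip_width: 1.002
grasp_force: 0.0
clock: 8.37
position: [0.5614, 0.0693, 0.1924]
ee_rot: [-0.053, 0.97, 0.02, 0.234]
ft_force: [-4.7, -2.9, 9.4]
grip_width: 0.462
grasp_force: 32.0
[-1.27  0.08  1.11  2.13 -0.11  0.5   1.58] [   2.42   -3.9    53.15 1000.  ]
0.0 [0. 0. 0.] [ -80. -142.  144.]
0.15 [-13.45   0.25 -12.49] [ -73.74 -142.    161.26]
0.3 [-28.63   0.48 -22.83] [ -64.98 -142.    177.4 ]
0.45 [-45.17   0.7  -30.79] [ -53.9  -142.    192.04]
0.6 [-62.72   0.9  -36.19] [ -40.76 -142.    204.86]
0.75 [-80.88   1.06 -38.9 ] [ -25.85 -142.    215.58]
0.9 [-99.24   1.2  -38.87] [  -9.5  -142.    223.95]
1.05 [-117.39    1.3   -36.1 ] [   7.91 -142.    229.78]
```

```bash
python3 -m creep '[[[-13.5,0,-12.5],0],[[-28.5,0.5,-23],0],[[-45,0.5,-31],0],[[-62.5,1,-36],0],[[-81,1,-39],0]]'
python3 -m creep '[[[-18.5,0,0],0],[[-36.5,0,3],0],[[-39,0,3.5],0],[[-39,0,3.5],0]]'
python3 - <<'E'
from h import *
from workcell import manip
np.set_printoptions(suppress=True,precision=2)
o=manip.get_obs();M=tool(o);print((np.linalg.inv(tf())@M@[0,0,.0525,1])*1e3,o['ft_force'])
E
```

```text
clock: 8.78
position: [0.6137, 0.0755, 0.263]
ee_rot: [-0.053, 0.971, 0.02, 0.232]
ft_force: [-1.5, -3.6, -6.7]
grip_width: 0.464
grasp_force: 33.5
clock: 9.12
position: [0.6514, 0.0799, 0.2784]
ee_rot: [-0.053, 0.971, 0.02, 0.234]
ft_force: [-2.3, 1.9, 4.6]
grip_width: 0.464
grasp_force: 34.9
[  12.45 -137.87  231.75 1000.  ] [-2.34  1.91  4.59]
```

```bash
python3 -m creep '[[[-4,0,1],0],[[-8,0,2],0],[[-8,0,2],0]]'
python3 - <<'E'
from h import *
from workcell import manip,camera
np.set_printoptions(suppress=True,precision=2)
o=manip.get_obs();M=tool(o);print((np.linalg.inv(tf())@M@[0,0,.0525,1])*1e3,o['ft_force'])
c=camera("scene");pickle.dump(c,open("s3.pkl","wb"));p=c["pixels"][130:310,300:540,::-1]
cv2.imwrite("pics/s3.png",cv2.resize(p,(800,600),interpolation=cv2.INTER_CUBIC))
E
```

```text
clock: 9.37
position: [0.6574, 0.0805, 0.2795]
ee_rot: [-0.053, 0.971, 0.02, 0.232]
ft_force: [-18.1, -0.2, 13.0]
grip_width: 0.467
grasp_force: 37.0
[  18.25 -137.9   232.67 1000.  ] [-18.09  -0.22  13.02]
```

View pics/s3.png

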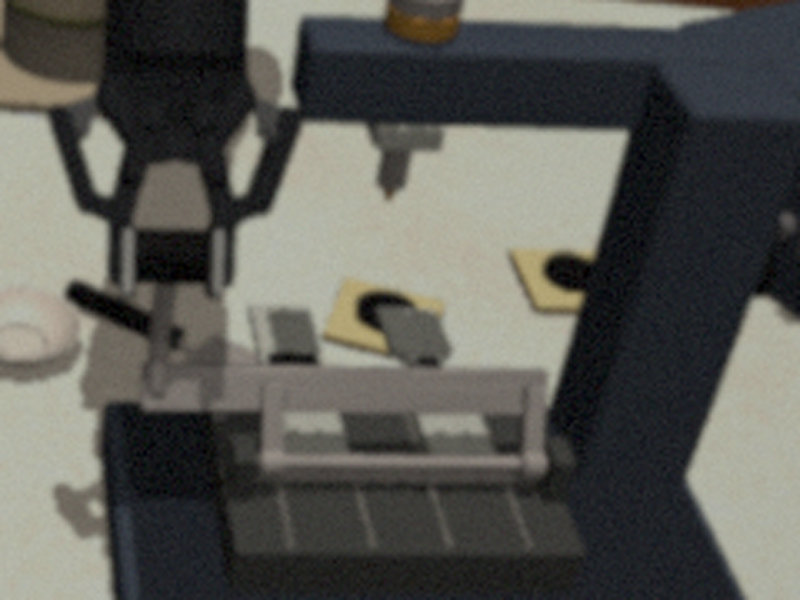

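Bar is against its stop (22 N reaction); picture shows the bar raised with the knob in the fingers at (175,255). Release and go to a standoff in front of the necked coupon.

```bash
python3 -m creep '[[[0,0,0],0],[[0,0,0],0],[[0,0,0],0],[[0,0,0],0]]' 1 | tail -3
python3 -m creep '[[[0,0,-20],0],[[0,0,-60],0],[[0,0,-60],0],[[0,0,-60],0]]' |tail -3
python3 -m creep '[[[182,0,-8],0],[[182,0,-8],0],[[182,0,-8],0],[[182,0,-8],0],[[182,0,-8],0]]'
python3 -m creep '[[[0,181,0],0],[[0,181,0],0],[[0,181,0],0],[[0,181,0],0],[[0,181,0],0]]'
python3 -m creep '[[[0,0,0],0]]'|tail -3
python3 - <<'E'
from h import *
from workcell import manip,camera
np.set_printoptions(suppress=True,precision=2)
o=manip.get_obs();M=tool(o);print((np.linalg.inv(tf())@M@[0,0,.054,1])*1e3,o['ee_rot'],o['joint_pos'])
c=camera("wrist");pickle.dump(c,open("w4.pkl","wb"));p=c["pixels"].copy()
print(proj(c,(tf()@[-.13,.045,.098,1])[:3]))
cv2.imwrite("pics/w4.png",p[:,:,::-1])
E
```

```text
ft_force: [-0.4, -0.5, -0.1]
grip_width: 0.989
grasp_force: 0.0
ft_force: [-0.5, -0.0, -0.7]
grip_width: 0.999
grasp_force: 0.0
clock: 10.5
position: [0.47, 0.0598, 0.2581]
ee_rot: [-0.054, 0.97, 0.019, 0.234]
ft_force: [0.6, 0.9, -0.0]
grip_width: 0.998
grasp_force: 0.0
clock: 10.92
position: [0.4497, 0.2448, 0.2602]
ee_rot: [-0.056, 0.971, 0.02, 0.233]
ft_force: [0.3, 1.2, 0.1]
grip_width: 1.001
grasp_force: 0.0
ft_force: [1.0, -0.3, 0.8]
grip_width: 0.997
grasp_force: 0.0
[-168.2    47.16  211.92 1000.  ] [-0.06  0.97  0.02  0.23] [-1.29 -0.17  0.53  2.13  0.49  0.81  0.66]
[[278.3  191.05]]
```

View pics/w4.png

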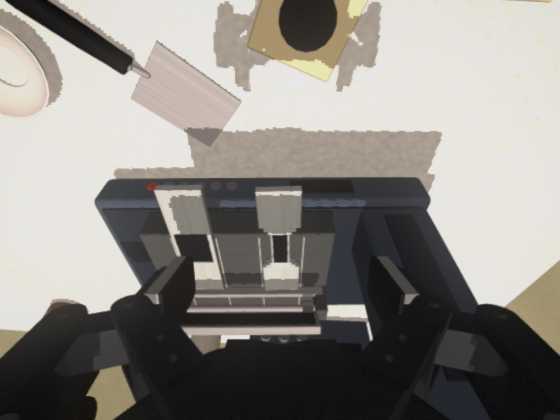

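Wrist view: necked coupon's front end centred at (279,188), within 2 mm of prediction; the bar is up. Descend and grip.

```bash
python3 -m creep '[[[5.5,-1.5,133],0],[[5.5,-1.5,133],0],[[5.5,-1.5,133],0],[[5.5,-1.5,133],0],[[5.5,-1.5,133],0]]' |tail -4
python3 -m creep '[[[0,0,0],0],[[0,0,0],0],[[0,0,0],0],[[0,0,0],0],[[0,0,0],0]]' 0 60
python3 - <<'E'
from h import *
from workcell import manip,camera
np.set_printoptions(suppress=True,precision=2)
o=manip.get_obs();M=tool(o);print((np.linalg.inv(tf())@M@[0,0,.050,1])*1e3,o['ee_rot'],o['joint_pos']);print(M[:3,:3])
for v in((-.16,0,.0),(-.16,0,0.002)): print(M[:3,:3].T@tf()[:3,:3]@np.array(v)*1e3)
E
```

```text
ee_rot: [-0.053, 0.971, 0.015, 0.232]
ft_force: [-0.2, -0.4, 0.6]
grip_width: 0.997
grasp_force: 0.0
clock: 11.88
position: [0.507, 0.2465, 0.1417]
ee_rot: [-0.053, 0.97, 0.021, 0.234]
ft_force: [-1.7, 0.0, 3.6]
grip_width: 0.454
grasp_force: 58.9
[-113.21   44.17   97.27 1000.  ] [-0.05  0.97  0.02  0.23] [-1.23  0.18  0.63  2.14  0.26  0.44  0.85]
[[-0.88 -0.11  0.45]
 [-0.09  0.99  0.07]
 [-0.46  0.02 -0.89]]
[142.31  -0.09 -73.14]
[141.39  -0.06 -74.92]
```

```bash
python3 -m creep '[[[12,0,-6.2],0],[[24,0,-12.5],0],[[36,0,-18.7],0],[[48,0,-25],0],[[48,0,-25],0]]' - 80
python3 -m creep '[[[12,0,-6.2],0],[[24,0,-12.5],0],[[36,0,-18.7],0],[[48,0,-25],0],[[48,0,-25],0]]'
python3 - <<'E'
from h import *
from workcell import manip,camera
np.set_printoptions(suppress=True,precision=2)
o=manip.get_obs();M=tool(o);print((np.linalg.inv(tf())@M@[0,0,.050,1])*1e3,o['ee_rot'],o['joint_pos'])
E
```

```text
clock: 12.3
position: [0.4513, 0.24, 0.1407]
ee_rot: [-0.054, 0.971, 0.02, 0.233]
ft_force: [-2.0, -1.4, 1.0]
grip_width: 0.451
grasp_force: 79.1
clock: 12.72
position: [0.3977, 0.2335, 0.1407]
ee_rot: [-0.054, 0.971, 0.02, 0.233]
ft_force: [-1.4, 0.3, -1.3]
grip_width: 0.452
grasp_force: 79.6
[-223.4    43.62   96.15 1000.  ] [-0.05  0.97  0.02  0.23] [-1.41 -0.09  0.61  2.37  0.66  0.56  0.38]
```

Coupon slid out 110 mm, clear of the bed. Lift slightly, move sideways below the spindle height, out past the loading arm, then up.

```bash
python3 -m creep '[[[-9,0,-18],0],[[-18,0,-36],0],[[-27,0,-53.5],0],[[-27,0,-53.5],0]]'
python3 -m creep '[[[0,-38,0],0],[[0,-76,0],0],[[0,-114,0],0],[[0,-152,0],0],[[0,-190,0],0]]'
python3 -m creep '[[[-17,0,-35],0],[[-35,0,-70],0],[[-53,0,-105],0],[[-71,0,-140],0],[[-89,0,-175],0]]'
python3 - <<'E'
from h import *
from workcell import manip,camera
np.set_printoptions(suppress=True,precision=2)
o=manip.get_obs();M=tool(o);print((np.linalg.inv(tf())@M@[0,0,.050,1])*1e3,o['ee_rot'],o['joint_pos'])
E
```

```text
clock: 13.05
position: [0.4007, 0.2341, 0.2046]
ee_rot: [-0.053, 0.97, 0.022, 0.235]
ft_force: [0.7, 1.4, -0.2]
grip_width: 0.451
grasp_force: 79.7
clock: 13.47
position: [0.4192, 0.0576, 0.1994]
ee_rot: [-0.053, 0.971, 0.021, 0.233]
ft_force: [-0.1, 0.4, -0.6]
grip_width: 0.453
grasp_force: 79.7
clock: 13.88
position: [0.4188, 0.058, 0.3967]
ee_rot: [-0.054, 0.971, 0.02, 0.232]
ft_force: [0.8, -0.2, -0.7]
grip_width: 0.449
grasp_force: 80.2
[-222.46 -133.14  352.15 1000.  ] [-0.05  0.97  0.02  0.23] [-0.61 -0.49  0.22  2.08  0.24  1.09  1.22]
```

Now push inward against the limits to un-lean (coupon held in free space).

```bash
for i in 1 2; do python3 -m creep '[[[178,0,-91],0],[[178,0,-91],0],[[178,0,-91],0],[[178,0,-91],0],[[178,0,-91],0]]'|head -4; 
python3 -c "
from workcell import manip;o=manip.get_obs();print(o['joint_pos'].round(3))"; done
```

```text
clock: 14.3
position: [0.3886, 0.0609, 0.3842]
ee_rot: [-0.057, 0.973, 0.015, 0.222]
ft_force: [-0.3, 0.0, -0.4]
[ 0.034 -0.496 -0.241  2.111 -0.091  1.066  1.508]
clock: 14.72
position: [0.3517, 0.0818, 0.2968]
ee_rot: [-0.067, 0.98, -0.008, 0.185]
ft_force: [-2.7, 3.7, 0.0]
[-0.085 -0.497 -0.277  2.274 -0.016  0.993  1.359]
```

```bash
for i in 1 2; do python3 -m creep '[[[150,-50,-130],0],[[150,-50,-130],0],[[150,-50,-130],0],[[150,-50,-130],0],[[150,-50,-130],0]]'|head -4; 
python3 -c "
from workcell import manip;o=manip.get_obs();print(o['joint_pos'].round(3))"; done
```

```text
clock: 15.13
position: [0.3392, 0.0739, 0.2762]
ee_rot: [-0.065, 0.985, 0.006, 0.162]
ft_force: [-1.4, 2.1, -0.5]
[-0.028 -0.498 -0.287  2.307 -0.085  0.995  1.434]
clock: 15.55
position: [0.3176, 0.0585, 0.2455]
ee_rot: [-0.057, 0.99, -0.003, 0.132]
ft_force: [-0.5, -0.8, -0.5]
[-0.08  -0.498 -0.239  2.366 -0.051  1.006  1.403]
```

```bash
for i in 1 2; do python3 -m creep '[[[80,-10,-185],0],[[80,-10,-185],0],[[80,-10,-185],0],[[80,-10,-185],0],[[80,-10,-185],0]]'|head -3; 
python3 -c "
from workcell import manip;o=manip.get_obs();print(o['joint_pos'].round(3))"; done
```

```text
clock: 15.97
position: [0.3098, 0.0703, 0.2594]
ee_rot: [-0.069, 0.992, 0.006, 0.11]
[-0.029 -0.498 -0.285  2.327 -0.111  1.079  1.456]
clock: 16.38
position: [0.3023, 0.0743, 0.2793]
ee_rot: [-0.07, 0.994, 0.004, 0.089]
[-0.16  -0.497 -0.198  2.286 -0.058  1.171  1.387]
```

```bash
for i in 1 2 3 4; do python3 -m creep '[[[80,-25,-185],0],[[80,-25,-185],0],[[80,-25,-185],0],[[80,-25,-185],0],[[80,-25,-185],0]]'|head -3; done
python3 -c "
from workcell import manip;o=manip.get_obs();print(o['joint_pos'].round(3))"
```

```text
clock: 16.8
position: [0.2996, 0.0614, 0.3056]
ee_rot: [-0.053, 0.996, -0.004, 0.07]
clock: 17.22
position: [0.2949, 0.0726, 0.3622]
ee_rot: [-0.062, 0.997, -0.009, 0.043]
clock: 17.63
position: [0.2733, 0.0708, 0.4811]
ee_rot: [-0.065, 0.997, -0.014, 0.026]
clock: 18.05
position: [0.2167, 0.0506, 0.6284]
ee_rot: [-0.068, 0.997, -0.013, 0.028]
[-0.063 -0.499 -0.183  1.539 -0.058  2.043  1.452]
```

```bash
python3 -m creep '[[[-70,-140,-20],0],[[-70,-140,-20],0],[[-70,-140,-20],0],[[-70,-140,-20],0],[[-70,-140,-20],0]]'|head -3
python3 -m creep '[[[-70,-130,-20],0.61],[[-70,-130,-20],0.61],[[-70,-130,-20],0.61],[[-70,-130,-20],0.61],[[-70,-130,-20],0.61]]'|head -3
cat > st.py <<'E'
from h import *
from workcell import manip
np.set_printoptions(suppress=True,precision=3)
o=manip.get_obs();M=tool(o)
G=R.from_quat([-.053,.9705,.0205,.2335]); S=R.from_euler('z',-.61)*G
z=M[:3,2];zs=S.as_matrix()[:,2]
e=(S*R.from_matrix(M[:3,:3]).inv())
print(o['clock'],'p',o['position'],'z',z,'z*',zs,'err world',e.as_rotvec(),'err tool',M[:3,:3].T@e.as_rotvec(),'q',o['joint_pos'],'az',np.arctan2(*o['position'][1::-1]),o['grip_width'])
E
python3 st.py
```

```text
clock: 18.47
position: [0.307, -0.0846, 0.6515]
ee_rot: [-0.06, 0.998, -0.015, 0.024]
clock: 18.88
position: [0.3918, -0.2029, 0.6781]
ee_rot: [0.244, 0.969, -0.007, 0.027]
18.8833 p [ 0.392 -0.203  0.678] z [ 0.049 -0.027 -0.998] z* [ 0.407 -0.206 -0.89 ] err world [-0.185 -0.374 -0.007] err tool [-0.014 -0.417  0.008] q [ 0.098 -0.02   0.265  1.075  0.015  2.031  1.447] az -0.47779792626460826 0.44689433996403216
```

Orientation now differs from the goal only by the re-lean (0.417 rad about tool y). Push up again.

```bash
for i in 1 2 3 4 5; do python3 -m creep '[[[-80,0,-190],0],[[-80,0,-190],0],[[-80,0,-190],0],[[-80,0,-190],0],[[-80,0,-190],0]]'>/dev/null; done; python3 st.py
```

```text
20.9667 p [ 0.44  -0.232  0.79 ] z [ 0.26  -0.13  -0.957] z* [ 0.407 -0.206 -0.89 ] err world [-0.076 -0.161 -0.015] err tool [-0.003 -0.178  0.016] q [-0.049  0.163  0.623  0.651 -0.137  2.058  1.558] az -0.4848851335287853 0.44582231685455453
```

```bash
for i in 1 2 3; do python3 -m creep '[[[-80,0,-190],0],[[-80,0,-190],0],[[-80,0,-190],0],[[-80,0,-190],0],[[-80,0,-190],0]]'>/dev/null; done; python3 -m creep '[[[-80,0,-190],0.015],[[-80,0,-190],0.015],[[-80,0,-190],0.015]]'>/dev/null; python3 st.py
python3 - <<'E'
from h import *
from workcell import camera
d={n:camera(n) for n in("wrist","top")};pickle.dump(d,open("c5.pkl","wb"))
a=np.hstack([cv2.resize(d["wrist"]["pixels"],(400,300)),cv2.resize(d["top"]["pixels"][150:270,340:500],(400,300),interpolation=cv2.INTER_CUBIC)])
cv2.imwrite("pics/w5.png",a[:,:,::-1])
E
```

```text
22.4667 p [ 0.387 -0.208  0.872] z [ 0.416 -0.21  -0.885] z* [ 0.407 -0.206 -0.89 ] err world [ 0.005  0.011 -0.001] err tool [0.001 0.012 0.   ] q [-0.42   0.079  0.989  0.552 -0.119  2.058  1.54 ] az -0.49224113413631815 0.4479395998445714
```

View pics/w5.png

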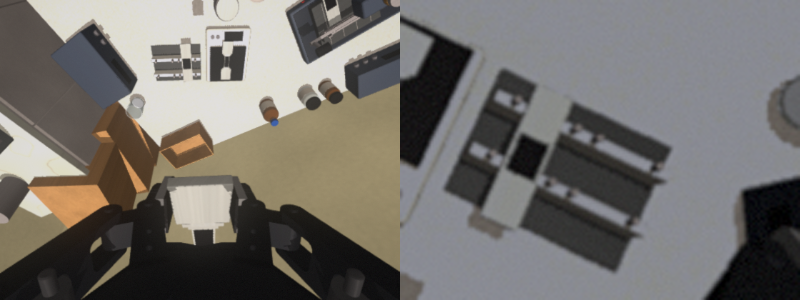

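Wrist view: coupon held flat between the fingers; rack visible at (177,60) of the left half, its right lane empty. Work out the shift to above the lane.

```bash
cat > rk.py <<'E'
from h import *
from workcell import manip,camera
import sys
np.set_printoptions(suppress=True,precision=2)
Mg=np.eye(4);Mg[:3,:3]=R.from_quat([-.053,.9705,.0205,.2335]).as_matrix();Mg[:3,3]=(.507,.2465,.1417)
CT=(np.linalg.inv(Mg)@tf()@[-.0555,.045,.094,1])[:3]; CT[1]=0
def rack(x=.541,y=-.391,a=-.496): return tf((x,y),a)
def need(RK,dz):
    M=tool(manip.get_obs());c=(M@np.r_[CT,1])[:3]
    t=(RK@[0,-.045,.052+dz,1])[:3]
    print('coupon tool',CT*1e3,'centre now',c*1e3,'in rack',(np.linalg.inv(RK)@np.r_[c,1])[:3]*1e3,'tool shift',M[:3,:3].T@(t-c)*1e3)
    cx=M[:3,:3]@Mg[:3,:3].T@tf()[:3,:3]; print('coupon axes',cx[:,0],cx[:,1],'yaw',np.arctan2(cx[1,0],cx[0,0]))
E
python3 - <<'E'
from rk import *
need(rack(),.16)
E
```

```text
coupon tool [-49.94   0.    79.17] centre now [ 458.88 -245.16  825.49] in rack [-141.63   89.19  825.49] tool shift [ 159.37 -143.86  606.91]
coupon axes [ 0.88 -0.47  0.01] [0.47 0.88 0.  ] yaw -0.49408804283804625
```

```bash
for i in 1 2 3 4; do python3 -m creep '[[[40,-36,152],0],[[40,-36,152],0],[[40,-36,152],0],[[40,-36,152],0],[[40,-36,152],0]]'|head -3; done
python3 -m creep '[[[0,0,0],0],[[0,0,0],0]]' | tail -3
python3 - <<'E'
from rk import *
need(rack(),.16)
c=camera("wrist");pickle.dump(c,open("w6.pkl","wb"))
p=c["pixels"].copy()
for x,y in[(50,78),(50,12),(50,-12),(50,-78),(-12,78),(-12,12),(-12,-12),(-12,-78)]:
    u=proj(c,(rack()@[x/1e3,y/1e3,.068,1])[:3])[0];cv2.circle(p,tuple(int(v) for v in u),2,(255,0,0),-1)
cv2.imwrite("pics/w6.png",cv2.resize(p,(800,600))[:,:,::-1])
E
```

```text
clock: 22.98
position: [0.4031, -0.2523, 0.7164]
ee_rot: [0.238, 0.941, -0.052, 0.235]
clock: 23.4
position: [0.416, -0.3014, 0.5572]
ee_rot: [0.241, 0.942, -0.052, 0.229]
clock: 23.82
position: [0.4312, -0.3473, 0.4063]
ee_rot: [0.241, 0.941, -0.052, 0.231]
clock: 24.23
position: [0.4385, -0.3828, 0.2646]
ee_rot: [0.24, 0.94, -0.057, 0.236]
ft_force: [-0.0, -0.6, -0.7]
grip_width: 0.447
grasp_force: 81.1
coupon tool [-49.94   0.    79.17] centre now [ 511.56 -421.3   221.18] in rack [-11.47 -40.66 221.18] tool shift [-5.78 -4.46 13.47]
coupon axes [ 0.88 -0.48  0.02] [ 0.48  0.88 -0.  ] yaw -0.4951345240443679
```

View pics/w6.png

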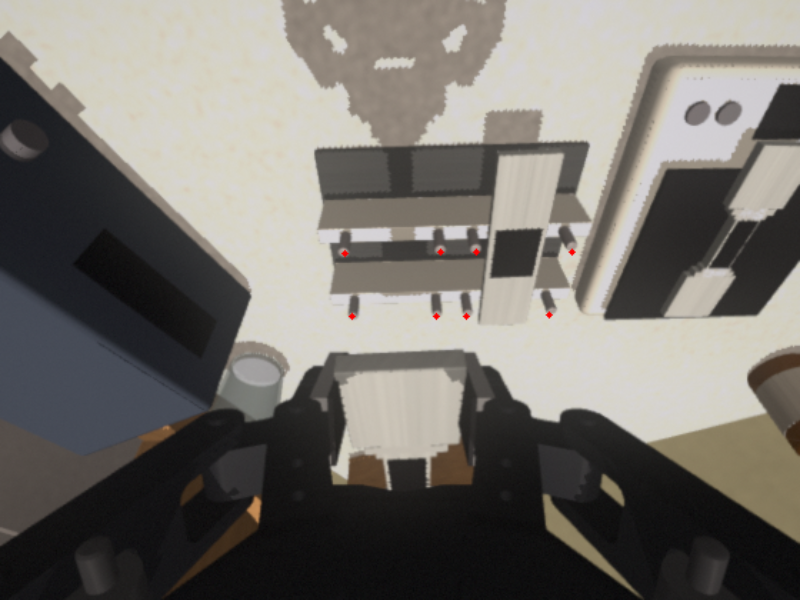

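Wrist view: predicted pin tops (red) lie on the real ones, e.g. (345,253), (549,315); rack pose is good to ~2 mm. Check the coupon in hand by depth.

```bash
python3 - <<'E'
from rk import *
c=pickle.load(open("w6.pkl","rb"));M=tool(manip.get_obs());A=Mg[:3,:3].T@tf()[:3,:3]
for n,l in[("near top L",(-.075,.02,.004)),("near top R",(-.075,-.02,.004)),("near bot L",(-.075,.02,-.004)),("shoulder top",(-.030,0,.004)),("pad mid top",(-.055,0,.004))]:
    P=M@np.r_[CT+A@np.array(l),1];u=proj(c,P[:3])[0];E=np.array(c["extrinsics"]);print(n,u*800/560,(E@P)[2]*1e3)
z=c["z_map"];print(z[240:330:5,282]*1e3)
g=c["pixels"].astype(int).sum(2);print(g[240:275,282])
E
```

```text
near top L [470.35 371.09] 120.09486904262569
near top R [331.56 372.68] 119.7147529254929
near bot L [466.8  350.05] 125.99870613994143
shoulder top [401.28 449.35] 150.26883399950069
pad mid top [401.17 410.8 ] 133.39993232425545
[452.06 460.2  125.74 124.9  123.59 125.39 127.41 129.79 132.45 135.34
 139.33 140.93 143.72 147.76 151.56 155.57 158.73 159.45]
[633 630 630 629 629 594 424 315 293 296 299 301 301 299 302 305 306 325
 393 499 552 580 575 575 576 574 577 576 575 578 579 579 582 579 580]
```

```bash
python3 -m creep '[[[-6,-4.5,13.5],0],[[-6,-4.5,13.5],0],[[-6,-4.5,13.5],0]]'|head -3
python3 -m creep '[[[0,0,0],0],[[0,0,0],0]]' | head -1
python3 - <<'E'
from rk import *
need(rack(),.16);need(rack(),.03)
E
```

```text
clock: 24.7
position: [0.4373, -0.3841, 0.2627]
ee_rot: [0.241, 0.939, -0.057, 0.24]
clock: 24.87
coupon tool [-49.94   0.    79.17] centre now [ 509.25 -422.63  216.62] in rack [-12.87 -42.93 216.62] tool shift [-9.11 -2.07 10.19]
coupon axes [ 0.88 -0.48  0.02] [ 0.48  0.88 -0.01] yaw -0.49830105289482424
coupon tool [-49.94   0.    79.17] centre now [ 509.25 -422.63  216.62] in rack [-12.87 -42.93 216.62] tool shift [ 52.98  -3.27 124.4 ]
coupon axes [ 0.88 -0.48  0.02] [ 0.48  0.88 -0.01] yaw -0.49830105289482424
```

```bash
python3 st.py
```

```text
24.8667 p [ 0.437 -0.384  0.262] z [ 0.423 -0.222 -0.878] z* [ 0.407 -0.206 -0.89 ] err world [0.017 0.019 0.003] err tool [-0.006  0.025  0.001] q [-0.877 -0.499  1.338  2.027  0.649  0.795  1.266] az -0.7203755415840696 0.44854695464766314
```

```bash
python3 -m creep '[[[20,-2,58],0],[[20,-2,58],0],[[20,-2,58],0]]'|head -3
python3 st.py; python3 -c "
from rk import *
need(rack(),.03)"
```

```text
clock: 25.12
position: [0.4214, -0.3656, 0.219]
ee_rot: [0.241, 0.938, -0.061, 0.244]
25.1167 p [ 0.421 -0.366  0.219] z [ 0.427 -0.232 -0.874] z* [ 0.407 -0.206 -0.89 ] err world [0.028 0.024 0.005] err tool [-0.014  0.035  0.002] q [-0.85  -0.499  1.339  2.138  0.721  0.698  1.191] az -0.7146687275941125 0.44620413501626766
coupon tool [-49.94   0.    79.17] centre now [ 493.41 -405.07  174.12] in rack [-35.16 -35.02 174.12] tool shift [13.99 -9.98 97.6 ]
coupon axes [ 0.88 -0.48  0.03] [ 0.48  0.88 -0.01] yaw -0.5008898274803963
```

Joints 2 and 3 are on their limits here (elbow swung out). Back up and outward to free them.

```bash
python3 -m creep '[[[-142,-22,-58],0],[[-142,-22,-58],0],[[-142,-22,-58],0],[[-142,-22,-58],0],[[-142,-22,-58],0]]'|head -3
python3 st.py; python3 -m creep '[[[-87,-22,47],0],[[-87,-22,47],0],[[-87,-22,47],0]]' | head -1; python3 st.py; python3 -c "
from rk import *
need(rack(),.03)"
```

```text
clock: 25.53
position: [0.4774, -0.4137, 0.3584]
ee_rot: [0.241, 0.933, -0.068, 0.257]
25.5333 p [ 0.477 -0.414  0.358] z [ 0.447 -0.25  -0.859] z* [ 0.407 -0.206 -0.89 ] err world [0.047 0.048 0.01 ] err tool [-0.02   0.065  0.001] q [-0.966 -0.499  1.336  1.813  0.628  0.946  1.298] az -0.7140147906413015 0.4544428149854139
clock: 25.78
25.7833 p [ 0.486 -0.418  0.376] z [ 0.454 -0.264 -0.851] z* [ 0.407 -0.206 -0.89 ] err world [0.061 0.057 0.013] err tool [-0.029  0.08   0.001] q [-0.99  -0.499  1.338  1.777  0.643  0.966  1.289] az -0.7099003213956252 0.4495254986758256
coupon tool [-49.94   0.    79.17] centre now [ 559.51 -459.41  334.74] in rack [ 48.84 -51.36 334.74] tool shift [174.32   8.38 189.33]
coupon axes [ 0.87 -0.48  0.08] [ 0.49  0.87 -0.03] yaw -0.5079669205302145
```

```bash
cat > kin.py <<'E'
from h import *
from scipy.optimize import least_squares
D=[([-1.16460903,.33285614,-.06468853,1.46095509,.0216108,1.34989857,-.08851247],[.25974912,.56816227,.30311908],[.212754779,.977105367,-.0007,-.0001]),
([-.618,-.049,.382,1.264,.019,1.922,1.452],[.4484,.0512,.6041],[-.056,.998,0,0]),
([-.942,.087,.864,.865,-.09,2.058,1.548],[.4725,.0528,.7354],[-.055,.995,.009,.08]),
([-1.056,-.083,.78,1.27,.077,1.783,1.431],[.4903,.0561,.6087],[-.056,.996,.008,.074]),
([-.654,.152,.647,.579,-.149,2.058,1.555],[.4817,.0526,.8256],[-.054,.981,.016,.188]),
([-.9391,.0856,.914,.5555,-.1252,2.058,1.5523],[.4419,.0459,.8672],[-.0535,.9707,.0193,.2333]),
([-1.23,.18,.63,2.14,.26,.44,.85],[.507,.2465,.1417],[-.053,.97,.021,.234]),
([-1.41,-.09,.61,2.37,.66,.56,.38],[.3977,.2335,.1407],[-.054,.971,.02,.233]),
([-.61,-.49,.22,2.08,.24,1.09,1.22],[.4188,.058,.3967],[-.054,.971,.02,.232]),
([-.063,-.499,-.183,1.539,-.058,2.043,1.452],[.2167,.0506,.6284],[-.068,.997,-.013,.028]),
([.098,-.02,.265,1.075,.015,2.031,1.447],[.3918,-.2029,.6781],[.244,.969,-.007,.027]),
([-.877,-.499,1.338,2.027,.649,.795,1.266],[.4373,-.3841,.2627],[.241,.939,-.057,.24]),
([-.85,-.499,1.339,2.138,.721,.698,1.191],[.4214,-.3656,.219],[.241,.938,-.061,.244]),
([-.966,-.499,1.336,1.813,.628,.946,1.298],[.4774,-.4137,.3584],[.241,.933,-.068,.257])]
def fk(q,P):
    ax=['z','y']*3+['z'];s=[-1,1,-1,1,-1,1,-1];p=np.zeros(3);r=R.identity();L=P.reshape(8,3)
    for i in range(7):
        p=p+r.apply(L[i]);r=r*R.from_euler(ax[i],s[i]*q[i])
    return p+r.apply(L[7]),r
def res(P):
    e=[.002*P[:24]]
    for q,p,o in D:
        a,r=fk(q,P[:24]);e+=[a-p,.3*(R.from_quat(o).inv()*r*R.from_rotvec(P[24:])).as_rotvec()]
    return np.concatenate(e)
def model():
    P=np.zeros(27);P[[2,8,14,20]]=.34,.0,.4,.25;P[11]=.4
    b=None
    for z0 in(0,1.57,3.14,-1.57):
        Q=P.copy();Q[26]=z0;s=least_squares(res,Q)
        if b is None or s.cost<b.cost:b=s
    return b
if __name__=="__main__":
    s=model();np.set_printoptions(suppress=True,precision=3);e=res(s.x)[24:].reshape(-1,6);print(s.cost,np.abs(e).max(0));print(s.x[:24].reshape(8,3),s.x[24:]);np.save("P.npy",s.x)
E
python3 kin.py
```

```text
2.4456348563640354e-05 [0.001 0.002 0.001 0.001 0.001 0.004]
[[-0.001  0.     0.132]
 [ 0.001 -0.011  0.132]
 [-0.002 -0.011  0.222]
 [ 0.001 -0.01   0.222]
 [-0.001 -0.01   0.246]
 [ 0.004 -0.003  0.246]
 [ 0.002 -0.003  0.135]
 [-0.003  0.001  0.135]] [ 0.    -0.     1.571]
```

```bash
cat > sim.py <<'E'
from kin import *
from scipy.optimize import lsq_linear
P=np.load("P.npy");lo=np.array([-2.6,-.499,-1.469,.161,-1.27,.061,-2.6]);hi=np.array([2.6,2.12,1.339,2.419,4.41,2.059,2.6])
def F(q):
    p,r=fk(q,P[:24]);return p,r*R.from_rotvec(P[24:])
def J(q):
    p,r=F(q);c=[]
    for i in range(7):
        d=np.array(q,float);d[i]+=1e-5;a,b=F(d);c.append(np.r_[(a-p)/1e-5,.3*(b*r.inv()).as_rotvec()/1e-5])
    return np.array(c).T
def step(q,p,r,n=3,lam=.01):
    q=np.array(q,float)
    for _ in range(n):
        a,b=F(q);e=np.r_[p-a,.3*(r*b.inv()).as_rotvec()]
        A=np.vstack([J(q),lam*np.eye(7)]);s=lsq_linear(A,np.r_[e,np.zeros(7)],(np.minimum(lo-q,-1e-9),np.maximum(hi-q,1e-9)));q=q+s.x
    return q
def call(q,sh,tw=0,n=5):
    p,r=F(q);t=p+r.apply(np.array(sh)/1e3);rt=r*R.from_euler('z',tw)
    for k in range(n):
        a,b=F(q);d=t-a;l=np.linalg.norm(d);pk=a+d*min(1,.0417/max(l,1e-9))
        w=(rt*b.inv()).as_rotvec();m=np.linalg.norm(w);q=step(q,pk,R.from_rotvec(w*min(1,.125/max(m,1e-9)))*b)
    return q
E
python3 - <<'E'
from sim import *
np.set_printoptions(suppress=True,precision=3)
q=np.array([-.42,.079,.989,.552,-.119,2.058,1.54])
for i in range(4): q=call(q,[40,-36,152]);print(q,F(q)[0])
q=np.array([.098,-.02,.265,1.075,.015,2.031,1.447])
for i in range(5): q=call(q,[-80,0,-190])
print(q,F(q)[0],"obs -.049 .163 .623 .651")
E
```

```text
[-0.682 -0.351  0.704  1.209  0.422  1.72   1.28 ] [ 0.402 -0.255  0.719]
[-0.638 -0.475  0.765  1.588  0.475  1.424  1.261] [ 0.417 -0.302  0.565]
[-0.676 -0.485  0.982  1.845  0.509  1.107  1.297] [ 0.433 -0.348  0.412]
[-0.88  -0.499  1.339  2.025  0.657  0.79   1.259] [ 0.439 -0.386  0.264]
[-0.786  0.042  1.339  0.161 -0.107  2.059  1.515] [ 0.289 -0.146  1.024] obs -.049 .163 .623 .651
```

```bash
nproc; cat > srch.py <<'E'
from sim import *
from multiprocessing import Pool
import sys
sys.argv
from rk import CT,rack
q0=np.array([-.99,-.499,1.338,1.777,.643,.966,1.289])
def run(seed):
    g=np.random.default_rng(seed);q=q0.copy();seq=[]
    p0,r0=F(q0)
    for k in range(3):
        p,r=F(q);t=np.array([g.uniform(.3,.65),g.uniform(-.5,.1),g.uniform(.35,.7)])
        d=t-p;d*=min(1,.2/np.linalg.norm(d));sh=np.round(r.inv().apply(d)*1e3,-1);q=call(q,sh);seq.append(sh.tolist())
    qm=q.copy();dr=np.linalg.norm((F(q)[1]*r0.inv()).as_rotvec())
    for dz in(.2,.2,.1,.03,0):
        p,r=F(q);t=(rack()@[0,-.045,.052+dz,1])[:3]-r.apply(CT);q=call(q,r.inv().apply(t-p)*1e3)
    p,r=F(q);t=(rack()@[0,-.045,.052,1])[:3]-r.apply(CT)
    df=np.linalg.norm((r*F(qm)[1].inv()).as_rotvec())
    return np.linalg.norm(t-p)*1e3+200*df+100*dr,seed,seq,qm,q,dr,df
if __name__=="__main__":
    np.set_printoptions(suppress=True,precision=2)
    with Pool() as P_: rs=P_.map(run,range(240))
    for x in sorted(rs,key=lambda x:x[0])[:6]: print(*x)
E
OMP_NUM_THREADS=1 timeout 400 python3 srch.py
```

```text
4
9.95926720400032e-07 67 [[-50.0, -30.0, -150.0], [110.0, 160.0, -50.0], [50.0, -50.0, 130.0]] [-0.35 -0.47  0.64  2.05  0.48  0.96  1.19] [ 0.2   0.32  0.54  2.13 -0.95  0.29  2.6 ] 9.919682183402361e-09 1.979148813607916e-11
4.789809175972814e-05 109 [[20.0, 150.0, -130.0], [120.0, 60.0, -10.0], [-40.0, -90.0, -120.0]] [ 0.35 -0.5  -0.    1.82  0.1   1.28  1.41] [ 0.52  0.29  0.17  2.12 -0.6   0.23  2.29] 8.764694691240926e-08 1.9566698394773565e-07
5.7037811562779364e-05 84 [[0.0, 170.0, -110.0], [-180.0, -60.0, -40.0], [150.0, -10.0, 80.0]] [-0.77 -0.23  1.08  1.7   0.34  1.02  1.32] [ 0.2   0.32  0.54  2.13 -0.95  0.29  2.6 ] 2.1744472015271312e-07 1.7646669662731726e-07
5.781558096410418e-05 94 [[50.0, 120.0, -150.0], [90.0, -100.0, -10.0], [-0.0, 200.0, -10.0]] [ 0.36 -0.45 -0.22  1.99  0.12  1.08  1.17] [ 0.58  0.29  0.11  2.11 -0.53  0.22  2.23] 4.213080525278646e-08 2.680125006930154e-07
5.81785679480608e-05 136 [[80.0, -100.0, -70.0], [20.0, 180.0, -80.0], [-150.0, 20.0, 130.0]] [-0.27  0.06  0.78  1.64 -0.03  0.9   1.58] [ 0.2   0.32  0.54  2.13 -0.95  0.29  2.6 ] 2.9244430156791667e-07 1.4467068847062306e-07
6.701695564856507e-05 225 [[-60.0, 90.0, -170.0], [80.0, 90.0, -150.0], [110.0, 110.0, 120.0]] [-0.64 -0.47  0.3   1.92  0.57  1.32  0.67] [ 0.2   0.32  0.54  2.13 -0.95  0.29  2.6 ] 2.1720143327976722e-07 2.2648406131684383e-07
```

Model reproduces the arm's behaviour to ~1 mm and gives a way to swing the elbow back; execute it.

```bash
python3 -m creep '[[[20,150,-130],0],[[20,150,-130],0],[[20,150,-130],0],[[20,150,-130],0],[[20,150,-130],0]]'|head -3
python3 -m creep '[[[120,60,-10],0],[[120,60,-10],0],[[120,60,-10],0],[[120,60,-10],0],[[120,60,-10],0]]'|head -3
python3 st.py
python3 -m creep '[[[-40,-90,-120],0],[[-40,-90,-120],0],[[-40,-90,-120],0],[[-40,-90,-120],0],[[-40,-90,-120],0]]'|head -3
python3 st.py
```

```text
clock: 26.2
position: [0.4853, -0.2414, 0.4744]
ee_rot: [0.241, 0.932, -0.074, 0.262]
clock: 26.62
position: [0.4192, -0.138, 0.4159]
ee_rot: [0.24, 0.932, -0.075, 0.261]
26.6167 p [ 0.419 -0.138  0.416] z [ 0.45  -0.265 -0.853] z* [ 0.407 -0.206 -0.89 ] err world [0.062 0.052 0.011] err tool [-0.031  0.076  0.004] q [-0.346 -0.493  0.277  2.056  0.479  1.129  0.884] az -0.31802600001120074 0.44931567985327175
clock: 27.03
position: [0.3607, -0.1966, 0.5264]
ee_rot: [0.242, 0.931, -0.074, 0.262]
27.0333 p [ 0.361 -0.197  0.526] z [ 0.452 -0.264 -0.852] z* [ 0.407 -0.206 -0.89 ] err world [0.06  0.055 0.014] err tool [-0.029  0.077  0.001] q [ 0.299 -0.497  0.008  1.853  0.126  1.248  1.363] az -0.4989434971556813 0.44931250382448157
```

```bash
python3 -m creep '[[[11,-121,-5],0],[[11,-121,-5],0],[[11,-121,-5],0],[[11,-121,-5],0]]'|head -3
python3 st.py
python3 -m creep '[[[60,35,-165],0],[[60,35,-165],0],[[60,35,-165],0],[[60,35,-165],0],[[60,35,-165],0]]'|head -3
python3 st.py
```

```text
clock: 27.37
position: [0.2878, -0.2996, 0.5259]
ee_rot: [0.245, 0.931, -0.075, 0.262]
27.3667 p [ 0.288 -0.3    0.526] z [ 0.451 -0.268 -0.852] z* [ 0.407 -0.206 -0.89 ] err world [0.061 0.056 0.021] err tool [-0.033  0.079 -0.005] q [ 0.602 -0.485  0.102  1.843 -0.043  1.237  1.764] az -0.8054474135667695 0.4529993684394007
clock: 27.78
position: [0.2627, -0.2771, 0.572]
ee_rot: [0.244, 0.933, -0.068, 0.257]
27.7833 p [ 0.263 -0.277  0.572] z [ 0.445 -0.252 -0.859] z* [ 0.407 -0.206 -0.89 ] err world [0.046 0.048 0.015] err tool [-0.022  0.064 -0.005] q [ 1.247 -0.498 -0.237  1.745 -0.363  1.402  2.043] az -0.8121244553585124 0.447321708802652
```

Direction is right; continue.

```bash
for i in 1 2; do python3 -m creep '[[[90,35,-165],0],[[90,35,-165],0],[[90,35,-165],0],[[90,35,-165],0],[[90,35,-165],0]]'|head -3
python3 st.py; done
```

```text
clock: 28.2
position: [0.2336, -0.275, 0.6034]
ee_rot: [0.255, 0.932, -0.064, 0.251]
28.2 p [ 0.234 -0.275  0.603] z [ 0.436 -0.247 -0.866] z* [ 0.407 -0.206 -0.89 ] err world [0.03  0.042 0.035] err tool [-0.021  0.052 -0.028] q [ 1.15  -0.499 -0.136  1.68  -0.309  1.486  2.004] az -0.8667357606911843 0.4502772831182265
clock: 28.62
position: [0.1961, -0.2635, 0.6508]
ee_rot: [0.256, 0.932, -0.056, 0.249]
28.6167 p [ 0.196 -0.263  0.651] z [ 0.436 -0.233 -0.869] z* [ 0.407 -0.206 -0.89 ] err world [0.015 0.042 0.034] err tool [-0.009  0.044 -0.033] q [ 1.281 -0.5   -0.129  1.571 -0.372  1.636  2.083] az -0.9309056127633784 0.44875043795577674
```

```bash
python3 -m creep '[[[140,14,140],-0.033],[[140,14,140],-0.033],[[140,14,140],-0.033],[[140,14,140],-0.033],[[140,14,140],-0.033]]'|head -3
python3 st.py
```

```text
clock: 29.03
position: [0.2196, -0.2812, 0.5638]
ee_rot: [0.22, 0.943, -0.038, 0.247]
29.0333 p [ 0.22  -0.281  0.564] z [ 0.449 -0.181 -0.875] z* [ 0.407 -0.206 -0.89 ] err world [-0.005  0.037 -0.048] err tool [0.042 0.03  0.033] q [ 1.333 -0.499 -0.179  1.758 -0.432  1.499  2.22 ] az -0.9077248440333734 0.4516448745905582
```

```bash
cat > srch2.py <<'E'
from sim import *
from multiprocessing import Pool
from rk import CT,rack
from workcell import manip
q0=np.array(manip.get_obs()['joint_pos'])
def run(seed):
    g=np.random.default_rng(seed);q=q0.copy();seq=[];pen=0
    for k in range(seed%3):
        p,r=F(q);t=np.array([g.uniform(.25,.6),g.uniform(-.5,.1),g.uniform(.4,.65)])
        d=t-p;d*=min(1,.2/np.linalg.norm(d));sh=np.round(r.inv().apply(d)*1e3,-1);q=call(q,sh);seq.append(sh.tolist())
    r1=None
    for dz,tw in((.2,.033),(.2,0),(.2,0),(.1,0),(.03,0),(0,0)):
        p,r=F(q);t=(rack()@[0,-.045,.052+dz,1])[:3]-r.apply(CT);q=call(q,r.inv().apply(t-p)*1e3,tw)
        if dz<.15: p,r=F(q);pen+=np.linalg.norm((rack()@[0,-.045,.052+dz,1])[:3]-r.apply(CT)-p)*1e3
        if dz==.2: qh=q.copy()
    df=np.linalg.norm((F(q)[1]*(F(q0)[1]*R.from_euler('z',.033)).inv()).as_rotvec())
    m=np.minimum(q-lo,hi-q).min()
    return pen+200*df-3*min(m,.1)+.5*len(seq),seed,seq,qh,q,df,m
if __name__=="__main__":
    np.set_printoptions(suppress=True,precision=2)
    with Pool() as P_: rs=P_.map(run,range(150))
    for x in sorted(rs,key=lambda x:x[0])[:5]: print(*x)
    print(*[x for x in rs if x[1]==0][0])
E
OMP_NUM_THREADS=1 timeout 400 python3 srch2.py
```

```text
-0.2999782070447571 0 [] [ 1.26  0.07 -0.55  1.86 -0.18  0.75  1.9 ] [ 1.17  0.35 -0.49  2.04 -0.02  0.32  1.84] 1.0896477226783416e-07 0.2540901300273104
-0.2999782070447571 3 [] [ 1.26  0.07 -0.55  1.86 -0.18  0.75  1.9 ] [ 1.17  0.35 -0.49  2.04 -0.02  0.32  1.84] 1.0896477226783416e-07 0.2540901300273104
-0.2999782070447571 6 [] [ 1.26  0.07 -0.55  1.86 -0.18  0.75  1.9 ] [ 1.17  0.35 -0.49  2.04 -0.02  0.32  1.84] 1.0896477226783416e-07 0.2540901300273104
-0.2999782070447571 9 [] [ 1.26  0.07 -0.55  1.86 -0.18  0.75  1.9 ] [ 1.17  0.35 -0.49  2.04 -0.02  0.32  1.84] 1.0896477226783416e-07 0.2540901300273104
-0.2999782070447571 12 [] [ 1.26  0.07 -0.55  1.86 -0.18  0.75  1.9 ] [ 1.17  0.35 -0.49  2.04 -0.02  0.32  1.84] 1.0896477226783416e-07 0.2540901300273104
-0.2999782070447571 0 [] [ 1.26  0.07 -0.55  1.86 -0.18  0.75  1.9 ] [ 1.17  0.35 -0.49  2.04 -0.02  0.32  1.84] 1.0896477226783416e-07 0.2540901300273104
```

Direct route works. Shift to the hover:

```bash
python3 -c "
from rk import *
need(rack(),.2)"
```

```text
coupon tool [-49.94   0.    79.17] centre now [ 294.22 -315.27  518.67] in rack [-253.08  -50.84  518.67] tool shift [-92.97 -15.9  355.38]
coupon axes [ 0.9  -0.43  0.03] [0.43 0.9  0.02] yaw -0.44790609643182033
```

```bash
python3 -m creep '[[[-46,-8,178],0.05],[[-46,-8,178],0.05],[[-46,-8,178],0.05],[[-46,-8,178],0.05],[[-46,-8,178],0.05]]'|head -3
python3 -m creep '[[[-46,-4,178],0],[[-46,-4,178],0],[[-46,-4,178],0],[[-46,-4,178],0],[[-46,-4,178],0]]'|head -3
python3 -m creep '[[[0,0,0],0]]' | tail -3
python3 st.py;python3 -c "
from rk import *
need(rack(),.1);need(rack(),.035)"
```

```text
clock: 29.45
position: [0.3284, -0.3441, 0.4244]
ee_rot: [0.252, 0.936, -0.033, 0.244]
clock: 29.87
position: [0.4394, -0.4024, 0.2896]
ee_rot: [0.252, 0.936, -0.033, 0.244]
ft_force: [-0.1, 0.9, -0.4]
grip_width: 0.447
grasp_force: 81.1
29.95 p [ 0.439 -0.402  0.29 ] z [ 0.439 -0.184 -0.88 ] z* [ 0.407 -0.206 -0.89 ] err world [-0.031  0.039  0.014] err tool [ 0.035  0.02  -0.033] q [ 1.308  0.076 -0.588  1.877 -0.171  0.738  1.876] az -0.7417488137030416 0.4468805193448669
coupon tool [-49.94   0.    79.17] centre now [ 511.22 -439.39  243.69] in rack [ -3.16 -56.73 243.69] tool shift [40.95  6.13 82.7 ]
coupon axes [ 0.87 -0.49  0.02] [0.49 0.87 0.05] yaw -0.5102667887768495
coupon tool [-49.94   0.    79.17] centre now [ 511.22 -439.39  243.69] in rack [ -3.16 -56.73 243.69] tool shift [ 71.6    2.15 139.88]
coupon axes [ 0.87 -0.49  0.02] [0.49 0.87 0.05] yaw -0.5102667887768495
```

```bash
python3 -m creep '[[[41,6,83],-0.02],[[41,6,83],-0.02],[[41,6,83],-0.02],[[41,6,83],-0.02]]'|head -3
python3 -m creep '[[[0,0,0],0]]' | tail -3
python3 -c "
from rk import *
need(rack(),.035)
c=camera('wrist');pickle.dump(c,open('w7.pkl','wb'));M=tool(manip.get_obs());A=Mg[:3,:3].T@tf()[:3,:3];E=np.array(c['extrinsics'])
for l in((-.075,0,.004),(-.055,0,.004),(-.03,0,.004)):
    P=M@np.r_[CT+A@np.array(l),1];u=proj(c,P[:3])[0];print(u,(E@P)[2]*1e3,c['z_map'][int(u[1])+1,int(u[0])]*1e3)
p=c['pixels'].copy()
for x,y in[(50,78),(50,12),(50,-12),(50,-78),(-12,78),(-12,12),(-12,-12),(-12,-78)]:
    u=proj(c,(rack()@[x/1e3,y/1e3,.068,1])[:3])[0];cv2.circle(p,tuple(int(v) for v in u),2,(255,0,0),-1)
cv2.imwrite('pics/w7.png',cv2.resize(p,(800,600))[:,:,::-1])
"
```

```text
clock: 30.28
position: [0.4455, -0.3933, 0.2]
ee_rot: [0.243, 0.938, -0.036, 0.243]
ft_force: [-0.7, -0.9, 0.2]
grip_width: 0.451
grasp_force: 81.2
coupon tool [-49.94   0.    79.17] centre now [ 519.95 -431.97  158.65] in rack [  0.99 -46.05 158.65] tool shift [35.19 -2.36 62.38]
coupon axes [ 0.88 -0.47  0.03] [0.47 0.88 0.03] yaw -0.49481612803135105
[281.02 263.06] 119.62871954830626 123.94938
[281.09 290.09] 133.10234757749345 139.21791
[281.15 316.89] 149.94438261397752 156.14833
```

View pics/w7.png

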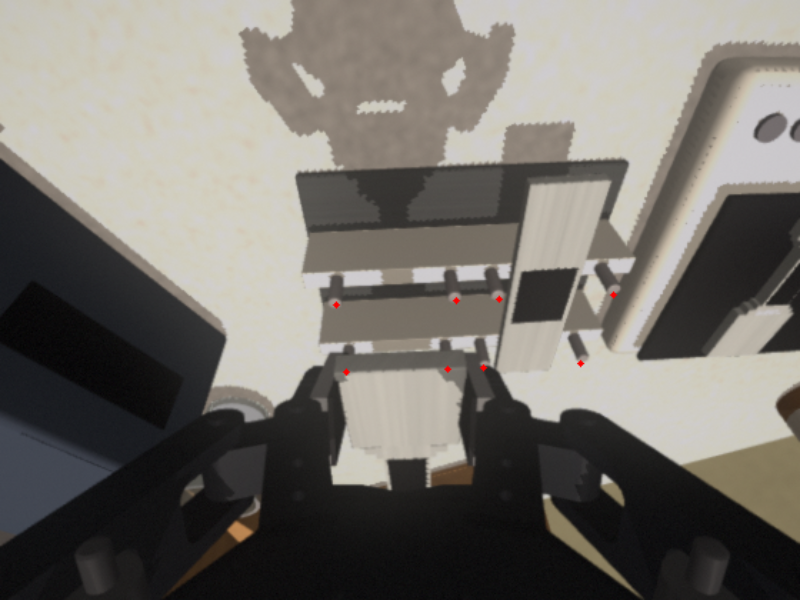

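Wrist view: held coupon lines up between the divider pins; predicted pin tops are within ~2 mm. Lower, watching force.

```bash
python3 -m creep '[[[12,-1,21],0],[[24,-1.6,42],0],[[35,-2.4,62],0],[[35,-2.4,62],0]]'|tail -4
python3 -c "
from rk import *
need(rack(),.012)"
python3 -m creep '[[[2.7,-0.3,5],0],[[5.4,-0.5,10],0],[[8,-0.8,15],0],[[10.8,-1,20],0],[[10.8,-1,20],0]]'
python3 -c "
from rk import *
need(rack(),0)"
```

```text
ee_rot: [0.244, 0.938, -0.037, 0.244]
ft_force: [-1.6, 0.2, -1.3]
grip_width: 0.449
grasp_force: 81.1
coupon tool [-49.94   0.    79.17] centre now [ 517.94 -429.77   83.78] in rack [ -1.83 -45.08  83.78] tool shift [ 7.79 -0.88 18.25]
coupon axes [ 0.88 -0.48  0.02] [0.47 0.88 0.03] yaw -0.4954616862914225
clock: 31.17
position: [0.4461, -0.3927, 0.1078]
ee_rot: [0.243, 0.938, -0.038, 0.245]
ft_force: [0.5, 0.4, -1.6]
grip_width: 0.447
grasp_force: 81.1
coupon tool [-49.94   0.    79.17] centre now [ 519.09 -429.54   62.15] in rack [ -0.93 -44.33  62.15] tool shift [ 4.01 -1.16  9.32]
coupon axes [ 0.88 -0.47  0.02] [0.47 0.88 0.03] yaw -0.4945950973982418
```

Nominal 10 mm to go; go in small steps and watch for contact.

```bash
python3 -m creep '[[[0.9,-0.1,1.8],0],[[1.9,-0.2,3.5],0],[[1.9,-0.2,3.5],0]]'|grep -E 'pos|force'
python3 -m creep '[[[0.5,0,0.9],0],[[0.9,-0.1,1.8],0],[[0.9,-0.1,1.8],0]]'|grep -E 'pos|force'
python3 -m creep '[[[0.5,0,0.9],0],[[0.5,0,0.9],0]]'|grep -E 'pos|force'
```

```text
position: [0.4463, -0.3927, 0.1041]
ft_force: [0.9, -0.0, -1.6]
grasp_force: 81.1
position: [0.4464, -0.3927, 0.1022]
ft_force: [1.1, -0.5, -1.0]
grasp_force: 81.1
position: [0.4464, -0.3927, 0.1011]
ft_force: [-0.2, 0.1, -1.0]
grasp_force: 81.1
```

```bash
for i in 1 2 3 4; do python3 -m creep '[[[0.5,0,0.9],0],[[0.5,0,0.9],0]]'|grep -E 'pos|ft_force'; done
```

```text
position: [0.4464, -0.3926, 0.1001]
ft_force: [0.4, 0.5, -0.8]
position: [0.4465, -0.3927, 0.0992]
ft_force: [-0.3, -0.3, 0.7]
position: [0.4466, -0.3927, 0.0984]
ft_force: [-3.2, 2.6, 5.5]
position: [0.4467, -0.3927, 0.0977]
ft_force: [-6.2, 4.8, 11.0]
```

Contact at the expected height. Ease the grip to let it settle, then open.

```bash
python3 -m creep '[[[-0.5,0,-0.9],0],[[-0.5,0,-0.9],0],[[-0.5,0,-0.9],0]]' 0 20 |grep -E 'pos|force'
python3 -m creep '[[[0,0,0],0],[[0,0,0],0],[[0,0,0],0]]' 0.55 |grep -E 'wid|force'
python3 -m creep '[[[0,0,0],0],[[0,0,0],0],[[0,0,0],0]]' 0.8 |grep -E 'wid|force'
python3 - <<'E'
from rk import *
c=camera("wrist");pickle.dump(c,open("w8.pkl","wb"));E=np.array(c["extrinsics"]);Ri=np.linalg.inv(rack())
K=np.array([[c["fx"],0,c["cx"]],[0,c["fy"],c["cy"]],[0,0,1]])
v,u=np.mgrid[0:420,0:560];n=cv2.undistortPoints(np.c_[u.ravel(),v.ravel()].astype(float).reshape(-1,1,2),K,np.array(c["distortion"]))[:,0]
z=c["z_map"].ravel();W=(np.c_[n*z[:,None],z]-E[:3,3])@E[:3,:3];L=W@Ri[:3,:3].T+Ri[:3,3]
L*=1e3;m=(abs(L[:,1]+45)<27)&(L[:,2]>49.5)&(L[:,2]<66)&(abs(L[:,0])<100)
for a in range(-90,40,10):
    s=L[m&(L[:,0]>=a)&(L[:,0]<a+10)]
    if len(s)>5: print(a,len(s),s[:,1].min(),s[:,1].max(),np.median(s[:,2]))
E
```

```text
position: [0.4467, -0.3928, 0.0986]
ft_force: [-3.0, 2.4, 4.2]
grasp_force: 81.5
ft_force: [0.1, 0.6, 0.0]
grip_width: 0.549
grasp_force: 0.0
ft_force: [-0.1, 0.8, -0.4]
grip_width: 0.803
grasp_force: 0.0
-80 1517 -65.46073271108354 -25.365507426294467 53.80521273699391
-70 1161 -65.10722567163128 -25.00768770496567 55.570214473493415
-60 998 -64.74749758632979 -24.57221239364589 55.59173176697739
-50 854 -63.887074146016815 -24.059598009062462 55.63798711081562
-40 676 -63.38607501850087 -23.77432420457827 55.43437604403874
-30 470 -62.751300527905684 -27.918860405295355 55.42663510868631
-20 277 -51.602474164795254 -33.7021225463115 56.23752576332477
-10 214 -50.39872306634811 -33.317314715658284 56.34948690600693
0 88 -49.95262424411821 -33.08275078570753 56.372134376542526
```

Coupon lies level (top ~56 mm) centred in the lane. Retreat and check with the top camera.

```bash
python3 -m creep '[[[0,0,-4],0],[[0,0,-15],0],[[0,0,-40],0],[[0,0,-80],0],[[0,0,-110],0]]' 0.9|grep -E 'clock|wid|force'
python3 -m creep '[[[0,0,-150],0],[[0,0,-150],0],[[0,0,-150],0],[[0,0,-150],0],[[0,0,-150],0]]' |grep -E 'clock|pos|force'
python3 - <<'E'
from rk import *
def cloud(n):
    c=camera(n);E=np.array(c["extrinsics"]);K=np.array([[c["fx"],0,c["cx"]],[0,c["fy"],c["cy"]],[0,0,1]])
    v,u=np.mgrid[0:420,0:560];nn=cv2.undistortPoints(np.c_[u.ravel(),v.ravel()].astype(float).reshape(-1,1,2),K,np.array(c["distortion"]))[:,0]
    z=c["z_map"].ravel();return (np.c_[nn*z[:,None],z]-E[:3,3])@E[:3,:3]
for n in("wrist","top"):
    W=cloud(n);Ri=np.linalg.inv(rack());L=(W@Ri[:3,:3].T+Ri[:3,3])*1e3;print(n)
    for yc in(-45,45):
        m=(abs(L[:,1]-yc)<27)&(L[:,2]>50.5)&(L[:,2]<62)&(abs(L[:,0])<110)
        s=L[m];print(yc,len(s),np.percentile(s[:,0],[1,99]) if len(s) else '')
        for a in(-70,-10,40):
            t=s[(s[:,0]>=a)&(s[:,0]<a+25)]
            if len(t)>4:print(a,len(t),np.percentile(t[:,1],[2,98]),np.median(t[:,2]))
    if n=="top":
        Ti=np.linalg.inv(tf());L=(W@Ti[:3,:3].T+Ti[:3,3])*1e3
        m=(abs(L[:,1]+142)<22)&(L[:,2]>120);s=L[m];print("knob",len(s),s[s[:,2]>200].mean(0) if (s[:,2]>200).any() else s.mean(0))
E
```

```text
clock: 33.72
ft_force: [-0.8, -0.9, 0.5]
grip_width: 0.898
grasp_force: 0.0
clock: 34.13
position: [0.331, -0.344, 0.3319]
ft_force: [-0.3, -0.6, 0.6]
grasp_force: 0.0
wrist
-45 1749 [-73.98  74.23]
-70 451 [-63.56 -25.23] 55.73068355531913
-10 147 [-49.12 -32.77] 56.559476204952865
40 261 [-57.19 -19.19] 55.890690400609955
45 2068 [-76.5   71.02]
-70 436 [20.82 58.46] 55.517222673890025
-10 317 [23.4  60.95] 56.4297225447946
40 248 [25.59 63.2 ] 55.72706272535305
top
-45 793 [-71.87  75.07]
-70 170 [-63.87 -23.08] 55.855860229495875
-10 77 [-55.22 -32.18] 56.27343318664494
40 157 [-57.58 -19.21] 56.263700625211754
45 930 [-75.3   71.39]
-70 159 [22.39 60.97] 55.93142801089024
-10 155 [25.06 63.39] 56.58113450892456
40 152 [27.2  67.43] 56.37226811686409
knob 363 [   6.74 -140.74  240.03]
```

Coupon level and central, bar up, nothing touched. Handing in.

```bash
python3 -c "
from workcell import manip;print(manip.hand_in())"
```

```text
the job is handed in; nothing more can be done
None
```

The clamp bar is up against its stop, and the necked coupon was slid out and laid level in the empty lane, between the dividers and within about 3 mm of central along its length; the job was handed in at about 34 s and returned no verdict.

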